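Check the hinges of three jewellery cases and reject the stiff one

ROBOT

A 6-joint arm with a two-finger parallel gripper is mounted at the origin on the work surface. World frame = base frame: x ahead of the robot, y to its left, z up, the work surface at z = 0. Lengths are in m, angles in degrees, forces in N, time in s.
With the tool pointing down it reaches from about 0.25 to 0.775 m from the base axis. Payload 4 kg.
Tool frame: the origin (TCP) lies between the finger pads; the fingertips stand 14 mm ahead of it and the grasp point (between the pads) lies 5 mm behind it (manip.tips_ahead is the distance from the TCP to the fingertips, in m); z points along the fingers, x is the direction in which the jaws open and shut, and the axes are right-handed (so a half turn about z gives the same grasp; the last joint's range is limited). The gripper opens to 85 mm and grips with 20 to 120 N. Pads are 22 mm wide; open, the fingers measure 114 mm over their backs; the gripper's body (76 mm by 85 mm) begins 54 mm behind the grasp point. The pads swing forward as they close: fully open they stand 13 mm farther back than shut.
Start: joints at [60.155, 4.996, 78.535, -0, 96.463, -5.907], TCP at [0.223, 0.503, 0.21] pointing down, gripper open.
Joint ranges: [-177.83, 177.83], [-43.37, 116.18], [15.69, 146.23], [-61.86, 241.86], [9.47, 152.12], [-147.06, 147.06]. Speed limits (degrees/s): [159.86, 159.86, 180, 180, 180, 180].

INTERFACE

Orientations are given as a 3x3 rotation matrix whose columns are the frame's x, y, z axes.
In Python, from rig import manip gives the robot as it stands.
- The arm moves only by the shell command python3 -m handwheel 'ROWS' [OPENING]. ROWS is text: rows parted by semicolons, each of 4 numbers parted by spaces: the shift along the tool's x, y, z in cm, then the turn about the tool's z in degrees. In form: tx ty tz yaw; .... A call has 1 to 8 rows; each row is the pose to reach, as a shift and turn from the pose commanded when the call began, along the tool's axes at that moment; what a row does not reach only later rows make up. A row lasts 1/12 s, in which the tool goes at most 41.7 mm and 7.16 degrees, less where a joint would pass 70% of its speed; a pose out of reach is approached as far as the arm can. A call with a gripper value outside its range is refused whole. OPENING is the closure in counts, from 0 (fully open) to 255 (shut), set as the call begins (- or left out, the last holds). The fingers move at their own pace and stop on an object; the grip force is fixed at half the most. Time passes only in rows, so rows that repeat a pose let the fingers close. It gives the time, the measured TCP pose, the force and the opening at its end, in the units of the state.
- manip.get_obs(): the state, without advancing time (a new reading comes with each control period).
- manip.camera(name): name is "side" or "top" or "wrist"; returns the picture (480x640x3 uint8, red, green, blue); there is no depth.
- manip.camera_params(name): a dict with "camera_matrix" (3x3 intrinsics, pixels), "world_from_camera" (4x4, takes a point from camera to world coordinates); the wrist camera has in their place "T_tool_cam" (4x4, takes a point from camera to tool coordinates, whose origin is the TCP and whose axes are the tool frame's). Camera axes: x right, y down, z forward; pixel columns grow to the right and rows downward; lengths in m; the calibration is good to about 2 mm. A picture is of the moment at which its call begins: read the wrist's pose just before it. camera_params takes no time and is no camera call.
- manip.job_done(): hands the job in, once; it reports no verdict.
Trained networks look in the newest picture that a camera, given by its name, has taken for a name from the list of things; names that differ only in an ending like _2 or _b are one class to them, and where a whole thing is asked for, a point or a joint stands for the part that bears it (a point fixed in the world has none). Each returns a list of dicts, best first, with "p" (0 to 1); they miss things now and then, are a little off and sometimes report something else, mostly with a low value. They report only what shows in the picture. A call takes as long as a camera call. They do not tell look-alikes from the thing itself.
- manip.look_for(camera, name): "extent" ([left, top, right, bottom] in pixels, round what is visible of it).
The state is a dict: "time": time; "qpos": joint angles; "joint_vel": joint speeds; "effort": joint torques, N m; "tcp_pos": TCP position; "ee_rot": TCP orientation; "ft_force": force on the tool from outside, world axes, zero at the start; "torque": the same for the moment, N m; "width": finger opening in m.
Only numpy, scipy, OpenCV 4.12 (cv2) and the standard library are available. Lean on these libraries where they do the work, as an engineer would, in place of code of your own. Each camera call takes 0.05 s, during which the arm holds its last target. There are 200 camera calls.

TASK

Raise the lid of each of the three blue jewellery cases by its brass tab, at least half-way up, and let go to see whether it swings freely: a good lid falls shut or falls back against its stop by itself, a stiff one stays where you leave it. Leave the good cases standing where they are with their lids fully open; shut any stiff case and set it down (do not drop it) flat and upright in the red reject tray. Leave the other things on the bench alone.

Things in the scene. Friction and masses are not known exactly. Their poses are not given: they have to be found in the camera images.
- case_a_center (a point): Centre (22 mm above the underside) of loose case A: navy blue, 56 mm deep (x) x 130 long (y) x 44 high shut, about 0.5 kg; solid base 26 mm high, hollow lid 18 mm. All three look alike. Case axes: -x front with the brass tab, +x back with the hinge, z up. Carry it shut, gripped across the 56 mm at its middle (the tab is aside, y +29 to +51 mm).
- case_a_hinge (a point): Middle of case A's hinge line, fixed to its base: at the back edge, 28 mm behind (+x) the centre and 26 mm above the underside. Axes as the case's; the hinge axis is y.
- case_a_tab (a point): Centre of the round brass barrel at the end of case A's lid tab; moves with the lid. Barrel 22 mm long (along y), 12 mm thick, rounded ends, 25 mm out from the lid's front on a narrower stem. Lid shut: 81 mm in front (-x) of the hinge line, 8 mm above it, at case y +40 mm, 34 mm above the bench. Pinched by its ends from above (fingers closing along y), it turns between the fingers as the lid swings.
- case_a_lid (a joint): Lid angle of case A: 0 shut, grows as it opens, 2.2 rad at its stop, leaning back (fully open). A free lid let go below 1.0 rad falls shut, beyond 1.5 rad falls back to its stop, in about a second; a stiff lid (rubbing hinge, about 0.5 N at the tab) stays at whatever angle it is left.
- case_b_center (a point): Centre (22 mm above the underside) of loose case B: navy blue, 56 mm deep (x) x 130 long (y) x 44 high shut, about 0.5 kg; solid base 26 mm high, hollow lid 18 mm. All three look alike. Case axes: -x front with the brass tab, +x back with the hinge, z up. Carry it shut, gripped across the 56 mm at its middle (the tab is aside, y +29 to +51 mm).
- case_b_hinge (a point): Middle of case B's hinge line, fixed to its base: at the back edge, 28 mm behind (+x) the centre and 26 mm above the underside. Axes as the case's; the hinge axis is y.
- case_b_tab (a point): Centre of the round brass barrel at the end of case B's lid tab; moves with the lid. Barrel 22 mm long (along y), 12 mm thick, rounded ends, 25 mm out from the lid's front on a narrower stem. Lid shut: 81 mm in front (-x) of the hinge line, 8 mm above it, at case y +40 mm, 34 mm above the bench. Pinched by its ends from above (fingers closing along y), it turns between the fingers as the lid swings.
- case_b_lid (a joint): Lid angle of case B: 0 shut, grows as it opens, 2.2 rad at its stop, leaning back (fully open). A free lid let go below 1.0 rad falls shut, beyond 1.5 rad falls back to its stop, in about a second; a stiff lid (rubbing hinge, about 0.5 N at the tab) stays at whatever angle it is left.
- case_c_center (a point): Centre (22 mm above the underside) of loose case C: navy blue, 56 mm deep (x) x 130 long (y) x 44 high shut, about 0.5 kg; solid base 26 mm high, hollow lid 18 mm. All three look alike. Case axes: -x front with the brass tab, +x back with the hinge, z up. Carry it shut, gripped across the 56 mm at its middle (the tab is aside, y +29 to +51 mm).
- case_c_hinge (a point): Middle of case C's hinge line, fixed to its base: at the back edge, 28 mm behind (+x) the centre and 26 mm above the underside. Axes as the case's; the hinge axis is y.
- case_c_tab (a point): Centre of the round brass barrel at the end of case C's lid tab; moves with the lid. Barrel 22 mm long (along y), 12 mm thick, rounded ends, 25 mm out from the lid's front on a narrower stem. Lid shut: 81 mm in front (-x) of the hinge line, 8 mm above it, at case y +40 mm, 34 mm above the bench. Pinched by its ends from above (fingers closing along y), it turns between the fingers as the lid swings.
- case_c_lid (a joint): Lid angle of case C: 0 shut, grows as it opens, 2.2 rad at its stop, leaning back (fully open). A free lid let go below 1.0 rad falls shut, beyond 1.5 rad falls back to its stop, in about a second; a stiff lid (rubbing hinge, about 0.5 N at the tab) stays at whatever angle it is left.
- reject_tray: Red open tray for rejects, fixed to the bench. 205 mm long (its x) x 130 mm wide (its y) outside, 22 mm high, walls and floor 5 mm thick, so 195 x 120 mm inside. Origin: centre of its underside, on the bench; z up. A case fits in it flat with its 130 mm length along the tray's length, either way round.
- caliper: Bystander (loose): dial caliper lying on the bench, 150 mm long, 55 mm wide, 17 mm high. Origin at its underside.
- marker: Bystander (loose): white marker pen with a red cap, 122 mm long, 16 mm thick, lying. Origin at its underside.
- pliers: Bystander (loose): pliers with blue handles lying on the bench, about 175 x 68 mm, 14 mm high. Origin at its underside.
- tin: Bystander (loose): blue round tin, 64 mm across, 32 mm high. Origin at its underside.
- bur_block: Bystander (loose): wooden block with rotary burs stuck in it, 100 x 65 mm, 71 mm high. Origin at its underside.
- pen_cup: Bystander (loose): white ceramic cup with pens, 76 mm across, 130 mm high with the pens. Origin at its underside.
Things that resemble listed ones, but are neither listed nor needed, are in the scene too. What is shaped like the part that bears case_c_center but pink or turquoise is not meant.

How it is judged (in metres and radians):
On the way:
1. the stiff case's lid has been raised to half-way or more and let go, untouched by the fingers (value of joint case_b_lid above 0.6 rad and contact force between the fingers and case_b below 0.1 N), for 0.2 s.
At the end, for the whole second after the job is handed in: Both free cases upright on the bench within 50 mm of their start, lid above 2.0 rad; the stiff case flat and upright (0.1 rad) on the reject tray's floor, centre within 50 mm of the tray's in its x and y, lid below 0.12 rad; all at rest (value of joint each of case_a_lid, case_c_lid above 2 rad and angle between each of case_a_center, case_c_center, case_b_center's own z axis and vertical below 0.1 rad and height (world z) of each of case_a_center, case_c_center below 0.03 m and distance of each of case_a_center, case_c_center from where it was at the start of the episode below 0.05 m and value of joint case_b_lid below 0.12 rad and x of case_b_center in the frame of reject_tray between -0.05 and 0.05 m and y of case_b_center in the frame of reject_tray between -0.05 and 0.05 m and z of case_b_center in the frame of reject_tray between 0.02 and 0.035 m and linear speed of each of case_a, case_b, case_c below 0.02 m/s); the robot touches nothing.
It fails at once if a bystander is moved more than 30 mm (distance of any of caliper, marker, pliers, tin, bur_block, pen_cup from where it was at the start of the episode above 0.03 m).
It fails at once if a case is tipped over (more than 0.8 rad) (angle between any of case_a_center, case_b_center, case_c_center's own z axis and vertical above 0.8 rad).
It fails at once if the stiff case is dropped: it moves faster than 0.7 m/s out of the fingers (linear speed of case_b above 0.7 m/s and contact force between the fingers and case_b below 0.05 N).
It also fails if it takes over 72 s, if anything falls off the work surface, if the arm or the gripper's body presses on something with over 40 N, if the wrist force passes 120 N, or if a joint passes its speed limit or range.

## Working session

There is one attempt and no reset: what is moved stays moved. The work goes in short steps, Python scripts to look and compute and a shell command to move; the robot and the scene stay as the last step left them, time stands still between calls to the robot, and variables do not carry over. Pictures are saved under pics/ and viewed, about 8 in all and at most 12, crops included, and the job is handed in when it is done.

```bash
mkdir -p pics; ls; python3 - <<'E'
from rig import manip
import cv2,numpy as np
np.set_printoptions(precision=4,suppress=True)
o=manip.get_obs(); print(o['time'],o['tcp_pos'],o['ee_rot'],o['width'])
for c in ('top','side'):
    im=manip.camera(c); cv2.imwrite(f'pics/{c}0.png',im[:,:,::-1])
    p=manip.camera_params(c); print(c,p['camera_matrix'],p['world_from_camera'])
    for n in ('case_a_center','case_a_tab','reject_tray') :
        for d in manip.look_for(c,n): print(n,np.round(d['extent']),round(d['p'],2))
print(manip.camera_params('wrist'))
E
```

```text
pics
0.0 [0.2229 0.5022 0.2092] [[ 0.4058  0.914  -0.0012]
 [ 0.914  -0.4058 -0.002 ]
 [-0.0023 -0.0002 -1.    ]] 0.08529357440653429
top [[503.4035   0.     314.6904]
 [  0.     503.4035 234.2111]
 [  0.       0.       1.    ]] [[-0.0092 -0.998   0.0629  0.4325]
 [-0.9999  0.0089 -0.0054 -0.0593]
 [ 0.0048 -0.063  -0.998   1.3866]
 [ 0.      0.      0.      1.    ]]
case_a_center [136. 237. 192. 275.] 0.78
case_a_tab [139. 236. 192. 276.] 0.69
case_a_tab [279. 136. 308. 161.] 0.48
reject_tray [386. 191. 439. 268.] 0.86
side [[465.1932   0.     319.7467]
 [  0.     465.1932 247.1297]
 [  0.       0.       1.    ]] [[ 0.9901 -0.0909  0.1066  0.4178]
 [-0.1393 -0.7189  0.681  -0.8045]
 [ 0.0147 -0.6891 -0.7245  0.8254]
 [ 0.      0.      0.      1.    ]]
case_a_center [259. 137. 297. 176.] 0.84
case_a_center [410. 337. 448. 420.] 0.37
case_a_center [373. 144. 406. 194.] 0.18
case_a_tab [262. 140. 298. 168.] 0.8
case_a_tab [312. 244. 372. 297.] 0.58
reject_tray [283. 324. 394. 386.] 0.78
{'camera_matrix': array([[410.0181,   0.    , 326.8534],
       [  0.    , 410.0181, 241.8331],
       [  0.    ,   0.    ,   1.    ]]), 'T_tool_cam': array([[ 1.    ,  0.0004, -0.0004, -0.0017],
       [-0.0003,  0.9606,  0.278 , -0.07  ],
       [ 0.0004, -0.278 ,  0.9606, -0.1639],
       [ 0.    ,  0.    ,  0.    ,  1.    ]])}
```

View pics/top0.png

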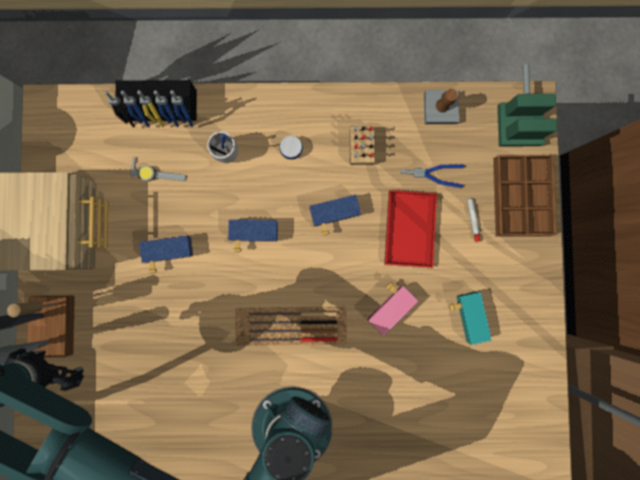

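View pics/side0.png

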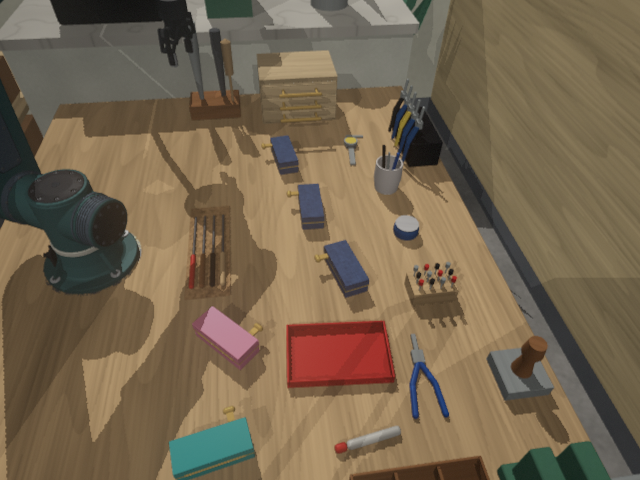

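The top view shows three navy cases at about (166,249), (253,230) and (335,210), with their tabs toward the robot at (152,266), (238,247) and (326,232). The red tray is at (412,228), and the pink and turquoise decoys are to its lower right. The side view agrees. I'll fit box models to both pictures.

```bash
cat > h.py <<'E'
import cv2,numpy as np
from rig import manip
from scipy.optimize import minimize
np.set_printoptions(precision=4,suppress=True)
def proj(P,c):
    p=manip.camera_params(c)
    if c=='wrist':
        o=manip.get_obs(); T=np.eye(4);T[:3,:3]=o['ee_rot'];T[:3,3]=o['tcp_pos']; T=T@p['T_tool_cam']
    else: T=p['world_from_camera']
    q=(np.asarray(P)-T[:3,3])@T[:3,:3]@p['camera_matrix'].T
    return q[:,:2]/q[:,2:]
def ray(px,c,z):
    p=manip.camera_params(c)
    if c=='wrist':
        o=manip.get_obs(); T=np.eye(4);T[:3,:3]=o['ee_rot'];T[:3,3]=o['tcp_pos']; T=T@p['T_tool_cam']
    else: T=p['world_from_camera']
    d=T[:3,:3]@np.linalg.inv(p['camera_matrix'])@np.array([px[0],px[1],1.])
    return T[:3,3]+d*(z-T[2,3])/d[2]
def navy(im):
    h=cv2.cvtColor(im,cv2.COLOR_RGB2HSV); return cv2.inRange(h,(108,90,20),(130,255,255))
def red(im):
    h=cv2.cvtColor(im,cv2.COLOR_RGB2HSV); return cv2.inRange(h,(0,190,50),(6,255,255))|cv2.inRange(h,(172,190,50),(180,255,255))
def blob(m,px):
    n,l,s,c=cv2.connectedComponentsWithStats(m)
    k=max((i for i in range(1,n) if s[i,4]>60),key=lambda i:-np.hypot(*(c[i]-px)))
    return (l==k).astype(np.uint8),s[k]
def box(v,size,z0=0):
    x,y,a=v; sx,sy,sz=size
    P=np.array([[i*sx/2,j*sy/2,z0+k*sz] for i in(-1,1) for j in(-1,1) for k in(0,1)])
    R=np.array([[np.cos(a),-np.sin(a),0],[np.sin(a),np.cos(a),0],[0,0,1]])
    return P@R.T+[x,y,0]
def fit(masks,v0,size,z0=0):
    masks=[(c,cv2.GaussianBlur(m.astype(np.float32),(5,5),0)) for c,m in masks]
    def cost(v):
        e=0
        for c,m in masks:
            hl=cv2.convexHull((proj(box(v,size,z0),c)*16).astype(np.float32)).round().astype(np.int32)
            r=np.zeros(m.shape,np.uint8); cv2.fillConvexPoly(r,hl,255,cv2.LINE_AA,4)
            e+=np.abs(cv2.GaussianBlur(r/np.float32(255),(5,5),0)-m).sum()
        return e
    v0=np.array(v0,float)
    r=minimize(cost,v0,method='Nelder-Mead',options=dict(initial_simplex=[v0,v0+[.015,0,0],v0+[0,.015,0],v0+[0,0,.15]],xatol=1e-4,fatol=.5))
    return r.x,r.fun
E
python3 - <<'E'
from h import *
T=cv2.imread('pics/top0.png')[:,:,::-1];S=cv2.imread('pics/side0.png')[:,:,::-1]
def go(f,px,size,a0):
    mt,_=blob(f(T),np.array(px)); w=ray(px,'top',.03); ps=proj([w],'side')[0]; ms,_=blob(f(S),ps)
    for mm in ([('top',mt)],[('side',ms)],[('top',mt),('side',ms)]):
        v,e=fit(mm,[w[0],w[1],a0],size); print(v[:2],np.degrees(v[2]).round(1),round(float(e)),mt.sum(),ms.sum())
    return v
for n,px,a in (('L',(166,249),.15),('M',(253,230),0),('R',(335,210),.1)):
    v=go(navy,px,(.056,.130,.044),a); c,s=np.cos(v[2]),np.sin(v[2])
    t=v[:2]+np.array([[c,-s],[s,c]])@[-.053,.040]; print(n,'tab',t,'px',proj([[*t,.034]],'top'),proj([[*t,.034]],'side'))
print('tray');go(red,(412,228),(.205,.130,.022),0)
E
```

```text
[0.4828 0.343 ] 2.6 297 934 135
[-0.2046  2.2402] 53.7 135 934 135
[0.4836 0.3421] -1.7 1278 934 135
L tab [0.4318 0.3837] px [[146.7877 267.7844]] [[264.8782 142.9205]]
[0.5312 0.0971] -6.3 259 907 150
[-0.8211  1.6389] 69.1 150 907 150
[0.5319 0.1042] -7.0 1511 907 150
M tab [0.4842 0.1504] px [[234.022  247.4213]] [[289.9446 191.5289]]
[ 0.5821 -0.1189] 11.4 285 882 150
[0.118  1.8164] 44.9 150 882 150
[ 0.5844 -0.1176] 3.0 2122 882 150
R tab [ 0.5293 -0.0804] px [[319.7765 229.911 ]] [[318.8666 253.4784]]
trayTraceback (most recent call last):
  File "<stdin>", line 11, in <module>
  File "<stdin>", line 4, in go
  File "h.py", line 25, in blob
    k=max((i for i in range(1,n) if s[i,4]>60),key=lambda i:-np.hypot(*(c[i]-px)))
ValueError: max() iterable argument is empty
```

```bash
python3 - <<'E'
from h import *
for f,ps in (('top0',[(166,249),(175,243),(335,210),(253,230),(410,230),(389,230)]),('side0',[(285,148),(287,165),(309,195),(312,222),(345,262),(355,285),(340,350),(290,370),(315,358)])):
    im=cv2.imread(f'pics/{f}.png')[:,:,::-1]; h=cv2.cvtColor(np.ascontiguousarray(im),cv2.COLOR_RGB2HSV)
    for p in ps: print(f,p,im[p[1],p[0]],h[p[1],p[0]])
E
```

```text
top0 (166, 249) [ 60  79 113] [109 120 113]
top0 (175, 243) [ 56  75 108] [109 123 108]
top0 (335, 210) [ 55  74 107] [109 124 107]
top0 (253, 230) [ 58  77 110] [109 121 110]
top0 (410, 230) [186  45  42] [  1 197 186]
top0 (389, 230) [144  34  31] [  1 200 144]
side0 (285, 148) [ 72  79 101] [113  73 101]
side0 (287, 165) [59 57 62] [132  21  62]
side0 (309, 195) [ 77  84 106] [113  70 106]
side0 (312, 222) [91 78 57] [19 95 91]
side0 (345, 262) [ 73  80 102] [113  73 102]
side0 (355, 285) [56 53 61] [131  33  61]
side0 (340, 350) [167  54  47] [  2 183 167]
side0 (290, 370) [96 41 30] [  5 175  96]
side0 (315, 358) [169  59  51] [  2 178 169]
```

```bash
cat >> h.py <<'E'
def navy(im):
    i=im.astype(int); return ((i[...,2]-i[...,0]>-1)&(i.sum(2)<330)).astype(np.uint8)
def red(im):
    i=im.astype(int); return (i[...,0]>2.0*i[...,1]).astype(np.uint8)
E
python3 - <<'E'
from h import *
T=cv2.imread('pics/top0.png')[:,:,::-1];S=cv2.imread('pics/side0.png')[:,:,::-1]
def go(f,px,size,a0):
    mt,_=blob(f(T),np.array(px)); w=ray(px,'top',.03); ps=proj([w],'side')[0]; ms,_=blob(f(S),ps)
    for mm in ([('top',mt)],[('side',ms)],[('top',mt),('side',ms)]):
        v,e=fit(mm,[w[0],w[1],a0],size); print(v[:2],np.degrees(v[2]).round(1),round(float(e)),mt.sum(),ms.sum())
    return v
for n,px,a in (('L',(166,249),.15),('M',(253,230),0),('R',(335,210),.1)):
    v=go(navy,px,(.056,.130,.044),a); c,s=np.cos(v[2]),np.sin(v[2])
    t=v[:2]+np.array([[c,-s],[s,c]])@[-.053,.040]; print(n,'tab',t,'px',proj([[*t,.034]],'top'),proj([[*t,.034]],'side'))
print('tray');go(red,(412,228),(.205,.130,.022),0)
E
```

```text
[0.483  0.3357] 4.0 180 1057 581
[0.486  0.3733] 3.1 268 1057 581
[0.4837 0.337 ] 3.8 483 1057 581
L tab [0.4282 0.3734] px [[150.6196 269.1032]] [[263.8575 144.9699]]
[0.5319 0.1009] -3.6 171 1001 793
[0.536  0.1334] -4.3 289 1001 793
[0.5321 0.1034] -4.7 492 1001 793
M tab [0.4825 0.1476] px [[235.0511 248.0419]] [[289.4058 192.2459]]
[ 0.5841 -0.1208] 15.1 177 989 1169
[ 0.5891 -0.0993] 7.9 515 989 1169
[ 0.5853 -0.1198] 9.4 742 989 1169
R tab [ 0.5265 -0.089 ] px [[322.9773 230.9208]] [[318.1767 256.3063]]
tray
[ 0.5347 -0.3289] -4.5 280 3564 6450
[ 0.5342 -0.3272] -4.5 362 3564 6450
[ 0.5341 -0.3277] -4.0 647 3564 6450
```

```bash
python3 -m handwheel '-1 5 0 -6; -2 10 1 -12; -3 15 2 -18; -4 20 3 -24; -4.6 24 4 -29; -4.6 25.8 4 -29; -4.6 25.8 4 -29; -4.6 25.8 4 -29' 100; python3 - <<'E'
from h import *
o=manip.get_obs(); im=manip.camera('wrist'); cv2.imwrite('pics/w1.png',im[:,:,::-1])
print(o['time'],o['tcp_pos'],o['ee_rot'],o['width'],o['joint_vel'].max() if hasattr(o['joint_vel'],'max') else o['joint_vel'])
for n in ('case_a_center','case_a_tab'): print(n,[(np.round(d['extent']),round(d['p'],2)) for d in manip.look_for('wrist',n)])
for v in ([.483,.336,.07],):print(proj(box(v,(.056,.13,.044)),'wrist').round())
E
```

```text
time: 1.07
tcp_pos: [0.4431, 0.353, 0.1689]
ee_rot: [[-0.083, 0.997, -0.001], [0.997, 0.083, -0.002], [-0.002, -0.001, -1.0]]
ft_force: [-0.6, 0.1, 0.1]
width: 0.0517
1.0667 [0.4431 0.353  0.1689] [[-0.0826  0.9966 -0.0008]
 [ 0.9966  0.0826 -0.0022]
 [-0.0021 -0.0009 -1.    ]] 0.05171946791329586 3.93019043143975
case_a_center [(array([209., 190., 387., 312.]), 0.93), (array([210., 192., 386., 310.]), 0.51)]
case_a_tab [(array([130., 472., 157., 480.]), 0.39)]
[[224. 226.]
 [209. 240.]
 [378. 229.]
 [385. 243.]
 [227. 288.]
 [214. 310.]
 [375. 291.]
 [381. 313.]]
```

View pics/w1.png

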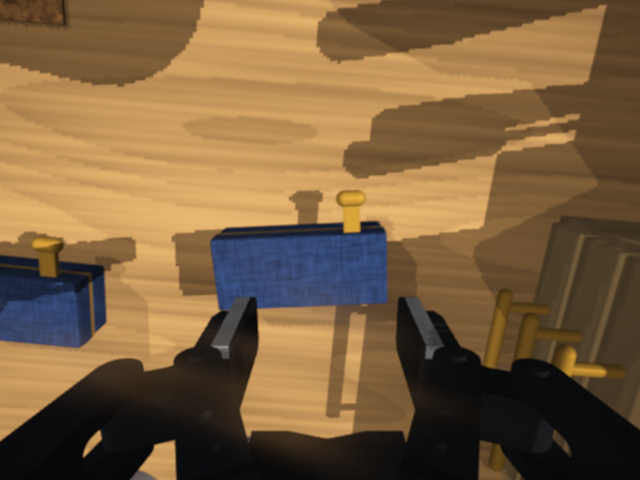

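The wrist view shows case L spanning (212-387, 225-307), with its brass barrel at (350,198) ahead of the fingers. Case M is partly visible at the left.

```bash
cat >> h.py <<'E'
def wcase(im,v0,tabpx=None):
    i=im.astype(int); m=((i[...,2]-i[...,0]>12)).astype(np.uint8)
    px=proj([[v0[0],v0[1],.03]],'wrist')[0]; m,s=blob(cv2.morphologyEx(m,cv2.MORPH_OPEN,np.ones((3,3))),px)
    v,e=fit([('wrist',m)],v0,(.056,.130,.044)); c,s_=np.cos(v[2]),np.sin(v[2])
    R=np.array([[c,-s_],[s_,c]]); t=v[:2]+R@[-.053,.040]; hg=v[:2]+R@[.028,.040]
    print('case',v[:2],'yaw',np.degrees(v[2]).round(1),'err',round(float(e)),'of',m.sum(),'tab',t,'tabpx',proj([[*t,.034]],'wrist'))
    if tabpx: print('tab by pixel',ray(tabpx,'wrist',.036)[:2])
    o=manip.get_obs(); Rt=o['ee_rot']; d=np.array([*t,.035])-o['tcp_pos']
    print('to tab, tool cm',(Rt.T@d*100).round(2),'yaw err',np.degrees(np.arctan2(Rt[1,0],Rt[0,0])-np.pi/2-v[2]).round(1))
    return v,t,hg
E
python3 - <<'E'
from h import *
im=cv2.imread('pics/w1.png')[:,:,::-1]
wcase(im,[.483,.336,.07],(350.5,198))
E
```

```text
case [0.4815 0.3382] yaw 6.9 err 2248 of 12427 tab [0.4241 0.3716] tabpx [[351.6099 202.5585]]
tab by pixel [0.4204 0.3702]
to tab, tool cm [ 1.65 -1.43 13.56] yaw err -1.8
```

```bash
python3 - <<'E'
from h import *
im=manip.camera('wrist'); cv2.imwrite('pics/w1b.png',im[:,:,::-1])
o=manip.get_obs(); print(o['time'],o['tcp_pos'],o['ee_rot'][:,0],np.abs(o['joint_vel']).max())
i=im.astype(int); print('brass?',i[198,350],i[220,350],'front face',i[230,300],'wood',i[150,250])
h=cv2.cvtColor(im,cv2.COLOR_RGB2HSV); m=cv2.inRange(h,(15,170,90),(32,255,255)); n,l,s,c=cv2.connectedComponentsWithStats(m)
print([(s[k],c[k].round(1)) for k in range(1,n) if s[k,4]>60][:8])
wcase(im,[.483,.336,.07],(350.5,198))
E
```

```text
1.2667 [0.4396 0.3568 0.1708] [-0.0893  0.996   0.0008] 0.8755097254516392
brass? [204 152  54] [218 166  59] front face [23 33 53] wood [201 154  93]
[(array([331, 195,  28,  41, 773], dtype=int32), array([344.9, 212.6])), (array([ 27, 239,  28,  40, 706], dtype=int32), array([ 41.1, 256.4])), (array([ 479,  297,   62,   70, 1088], dtype=int32), array([496.2, 328.2])), (array([505, 322,  67,  48, 702], dtype=int32), array([528.9, 342.1])), (array([550, 350,  62,  32, 640], dtype=int32), array([575.4, 369.7])), (array([483, 444,  15,  29, 235], dtype=int32), array([490.3, 458. ]))]
case [0.4829 0.3337] yaw 8.5 err 2389 of 12201 tab [0.4245 0.3654] tabpx [[342.6608 202.6053]]
tab by pixel [0.4202 0.3707]
to tab, tool cm [ 0.99 -1.42 13.58] yaw err -3.4
```

```bash
cat >> h.py <<'E'
def brass(im,px):
    h=cv2.cvtColor(im,cv2.COLOR_RGB2HSV); m=cv2.inRange(h,(15,170,60),(32,255,255)); n,l,s,c=cv2.connectedComponentsWithStats(m)
    k=min((k for k in range(1,n) if s[k,4]>60),key=lambda k:np.hypot(*(c[k]-px))); return s[k],c[k].round(1)
E
python3 -m handwheel '1.15 -1.4 4 -2.5; 1.15 -1.4 8 -2.5; 1.15 -1.4 11.5 -2.5; 1.15 -1.4 13.6 -2.5; 1.15 -1.4 13.6 -2.5; 1.15 -1.4 13.6 -2.5'
python3 -m handwheel '0 0 0 0;0 0 0 0;0 0 0 0;0 0 0 0;0 0 0 0;0 0 0 0' 255
```

```text
time: 1.77
tcp_pos: [0.4237, 0.3668, 0.0339]
ee_rot: [[-0.134, 0.991, -0.002], [0.991, 0.134, -0.001], [-0.001, -0.002, -1.0]]
ft_force: [0.9, 0.4, 1.5]
width: 0.052
time: 2.27
tcp_pos: [0.4257, 0.3664, 0.0351]
ee_rot: [[-0.131, 0.991, 0.001], [0.991, 0.131, 0.001], [0.001, 0.001, -1.0]]
ft_force: [0.2, 0.6, -0.3]
width: -0.0004
```

```bash
python3 - <<'E'
from h import *
im=manip.camera('wrist'); cv2.imwrite('pics/w2.png',im[:,:,::-1])
E
```

```text
(no output)
```

View pics/w2.png

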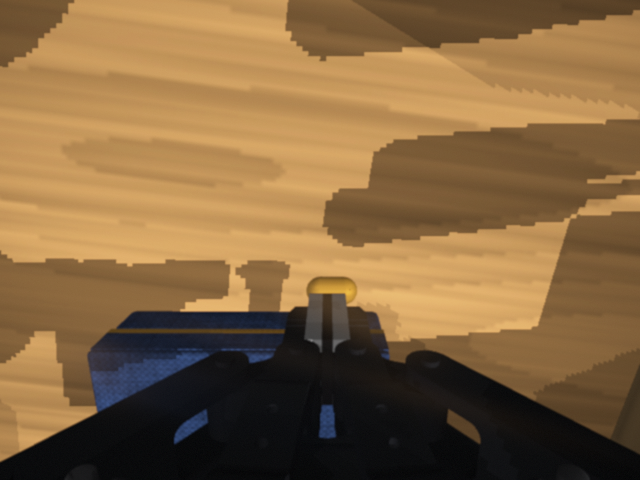

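The wrist view shows the shut fingertips ending at about row 292, behind and apparently above the barrel at (332,290). They closed on nothing. I'll check the fingertip height from the side camera.

```bash
python3 - <<'E'
from h import *
print(manip.tips_ahead, [a for a in dir(manip) if a[0]!='_'])
o=manip.get_obs(); t=o['tcp_pos'];print(t,o['width'])
im=manip.camera('side')
z=o['ee_rot'][:,2]
print(proj([t,t+.014*z,t-.025*z],'side'), proj([[.4245,.367,.034]],'side'))
cv2.imwrite('pics/s2.png',cv2.resize(im[70:210,190:350],None,fx=4,fy=4,interpolation=cv2.INTER_CUBIC)[:,:,::-1])
E
```

```text
0.014 ['Unreachable', 'camera', 'camera_params', 'get_obs', 'job_done', 'look_for', 'tips_ahead']
[0.4256 0.3663 0.0349] 0.00017344563532518866
[[263.0989 146.1529]
 [263.4483 150.1428]
 [262.462  138.8791]] [[262.7282 146.2849]]
```

View pics/s2.png

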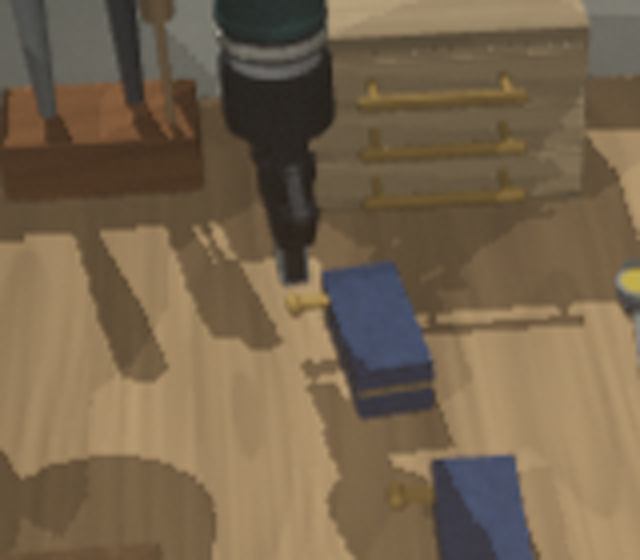

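The side view confirms it. The real fingertips end about 20-25 mm behind the reported TCP, at about z 0.057, not 14 mm ahead of it. The wrist geometry gives the same offset. I'll open, go 3.6 cm lower and watch the force.

```bash
python3 -m handwheel '0 0 0 0;0 0 0 0;0 0 0 0;0 0 0 0;0 0 0 0;0 0 0 0' 100
python3 -m handwheel '0 0 1 0;0 0 2 0;0 0 2.8 0;0 0 3.5 0;0 0 3.5 0'
python3 -m handwheel '0 0 0 0;0 0 0 0;0 0 0 0;0 0 0 0;0 0 0 0;0 0 0 0' 255
```

```text
time: 2.87
tcp_pos: [0.4254, 0.3662, 0.0344]
ee_rot: [[-0.132, 0.991, -0.0], [0.991, 0.132, 0.0], [0.0, -0.0, -1.0]]
ft_force: [1.0, -0.2, -0.7]
width: 0.0514
time: 3.28
tcp_pos: [0.4236, 0.365, -0.0035]
ee_rot: [[-0.132, 0.991, -0.004], [0.991, 0.132, -0.003], [-0.002, -0.005, -1.0]]
ft_force: [-0.6, -0.2, -0.9]
width: 0.0521
time: 3.78
tcp_pos: [0.4256, 0.3666, 0.0001]
ee_rot: [[-0.132, 0.991, 0.001], [0.991, 0.132, 0.001], [0.001, 0.001, -1.0]]
ft_force: [-1.8, 0.7, 1.9]
width: 0.0178
```

```bash
python3 - <<'E'
from h import *
im=manip.camera('wrist');o=manip.get_obs(); cv2.imwrite('pics/w3.png',im[150:390,200:460,::-1])
print(o['width'],o['ft_force'],o['tcp_pos'])
E
```

```text
0.017717887035713788 [-0.8003  2.083   2.0765] [0.4256 0.3666 0.0001]
```

View pics/w3.png

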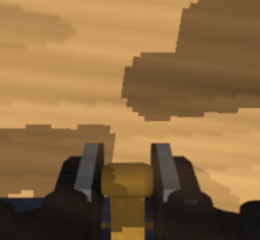

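The barrel sits between the pads at about (328,330), held at 17.7 mm and stable. Now I'll swing it along the hinge arc, first to 50°.

```bash
python3 -m handwheel '0 0.26 -1.39 0;0 0.76 -2.72 0;0 1.49 -3.94 0;0 2.41 -5.02 0;0 3.51 -5.92 0'
python3 -m handwheel '0 1.23 -0.70 0;0 2.57 -1.17 0;0 3.97 -1.40 0;0 5.39 -1.38 0;0 6.40 -1.22 0;0 6.40 -1.22 0;0 6.40 -1.22 0'
python3 - <<'E'
from h import *
im=manip.camera('wrist');cv2.imwrite('pics/w4.png',im[:,:,::-1]); print(brass(im,(328,330)))
E
```

```text
time: 4.25
tcp_pos: [0.4595, 0.3701, 0.0583]
ee_rot: [[-0.132, 0.991, -0.002], [0.991, 0.132, -0.002], [-0.001, -0.002, -1.0]]
ft_force: [-0.0, 0.2, -3.5]
width: 0.0171
time: 4.83
tcp_pos: [0.5234, 0.3788, 0.0697]
ee_rot: [[-0.131, 0.991, -0.002], [0.991, 0.131, -0.001], [-0.001, -0.002, -1.0]]
ft_force: [0.3, 0.3, -2.9]
width: 0.0171
(array([ 302,  313,   50,   61, 1956], dtype=int32), array([323.2, 339.8]))
```

```bash
python3 -m handwheel '0 0 0 0;0 0 0 0;0 0 0 0;0 0 0 0;0 0 0 0;0 0 0 0;0 0 0 0;0 0 0 0' 100
python3 -m handwheel '0 0 0 0;0 0 0 0;0 0 0 0;0 0 0 0;0 0 0 0;0 0 0 0'
python3 - <<'E'
from h import *
im=manip.camera('wrist');cv2.imwrite('pics/w5.png',im[:,:,::-1]); print(brass(im,(323,340)))
E
```

```text
time: 5.55
tcp_pos: [0.5236, 0.3793, 0.0709]
ee_rot: [[-0.132, 0.991, 0.0], [0.991, 0.132, 0.0], [0.0, 0.0, -1.0]]
ft_force: [0.1, 0.0, 0.8]
width: 0.0522
time: 6.05
tcp_pos: [0.5236, 0.3793, 0.0708]
ee_rot: [[-0.132, 0.991, 0.0], [0.991, 0.132, 0.0], [0.0, 0.0, -1.0]]
ft_force: [0.4, 0.6, 0.0]
width: 0.052
(array([ 313,  248,   42,   59, 1609], dtype=int32), array([331. , 273.5]))
```

View pics/w5.png

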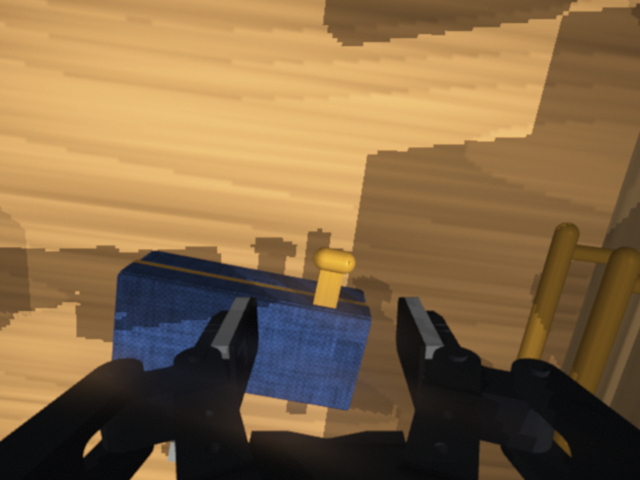

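The lid is shut again, and the case is now turned relative to the tool, with the tab at (334,260). I'll fit its pose and look at the frame taken before release.

```bash
python3 - <<'E'
from h import *
im=cv2.imread('pics/w5.png')[:,:,::-1]
wcase(im,[.483,.336,.07],(334,260))
a=manip.camera('top'); cv2.imwrite('pics/t5.png',a[:,:,::-1])
E
```

```text
case [0.8143 0.1923] yaw 131.3 err 1337 of 1337 tab [0.8193 0.1261] tabpx [[-87.945  618.7172]]
tab by pixel [0.5196 0.3806]
to tab, tool cm [-28.99  25.98   3.58] yaw err -123.8
```

View pics/w4.png

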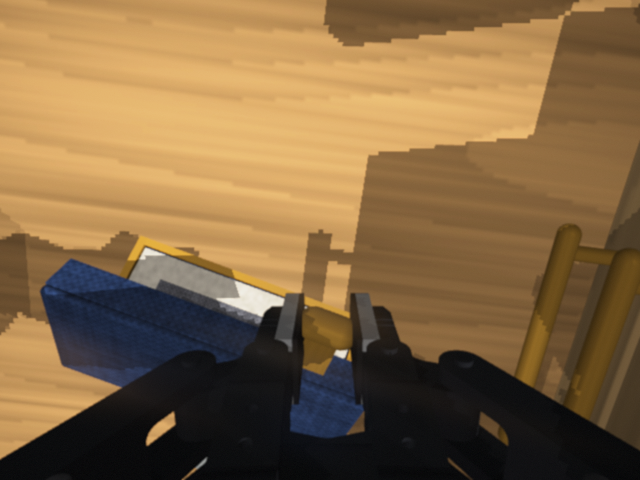

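The pre-release frame shows the lid about 60-70° open but the whole case dragged back and turned. The full-force pinch kept the barrel from turning. The lid did fall shut when let go, so L is free, but it now stands about 95 mm from its start and has to be carried back. I'll use a light pinch from here on. First I'll back off and measure L again.

```bash
python3 -m handwheel '-2 0 -3 0;-3 0 -6 0;-3 0 -9 0;-3 0 -10 0;-3 0 -10 0;-3 0 -10 0;-3 0 -10 0' 40; python3 - <<'E'
from h import *
im=manip.camera('wrist');cv2.imwrite('pics/w6.png',im[:,:,::-1]);o=manip.get_obs();print(o['tcp_pos'],o['width'],np.abs(o['joint_vel']).max())
for d in manip.look_for('wrist','case_a_center'): print(d)
v,t,h=wcase(im,[.575,.355,-.1]); print(brass(im,proj([[*t,.034]],'wrist')[0]))
print('c tool',(o['ee_rot'].T@(np.array([*v[:2],.03])-o['tcp_pos'])*100).round(2))
E
```

```text
time: 6.73
tcp_pos: [0.5265, 0.3492, 0.1683]
ee_rot: [[-0.132, 0.991, -0.004], [0.991, 0.132, -0.002], [-0.001, -0.004, -1.0]]
ft_force: [-0.1, -0.1, -0.7]
width: 0.0718
[0.5263 0.3492 0.1678] 0.07199809025555393 0.41804014857919547
{'extent': [214.4, 210.7, 398.7, 328.4], 'p': 0.62}
case [0.5708 0.3368] yaw -3.4 err 2309 of 12622 tab [0.5202 0.3798] tabpx [[371.6158 220.6117]]
to tab, tool cm [ 3.14 -0.13 13.27] yaw err 11.0
(array([358, 211,  30,  43, 814], dtype=int32), array([370.1, 230.1]))
c tool [-1.79  4.31 13.76]
```

```bash
python3 -m handwheel '3.15 -0.1 4 6;3.15 -0.1 8 11;3.15 -0.1 12 11;3.15 -0.1 15 11;3.15 -0.1 17.1 11;3.15 -0.1 17.1 11' 100
python3 -m handwheel '0 0 0 0;0 0 0 0;0 0 0 0;0 0 0 0;0 0 0 0' 255
python3 -m handwheel '0 -1.5 0 0;0 -3.5 0 0;0 -5.5 0 0;0 -7.5 0 0;0 -8.8 0 0;0 -8.8 0 0'
python3 -m handwheel '0 0 0 0;0 0 0 0;0 0 0 0' 150
python3 -m handwheel '0 0 0 0;0 0 0 0;0 0 0 0' 195
python3 - <<'E'
from h import *
im=manip.camera('wrist');cv2.imwrite('pics/w7.png',im[:,:,::-1]);o=manip.get_obs();print(o['tcp_pos'],o['width'],np.abs(o['joint_vel']).max(),o['ft_force'])
wcase(im,[.483,.335,.0]); print(brass(im,(330,330)))
E
```

```text
time: 7.33
tcp_pos: [0.5165, 0.3773, -0.0098]
ee_rot: [[0.059, 0.998, -0.015], [0.998, -0.06, -0.009], [-0.01, -0.014, -1.0]]
ft_force: [-2.0, -0.4, -0.8]
width: 0.0522
time: 7.75
tcp_pos: [0.5239, 0.3817, 0.0023]
ee_rot: [[0.06, 0.998, 0.004], [0.998, -0.06, 0.003], [0.003, 0.004, -1.0]]
ft_force: [-0.0, 1.4, 2.3]
width: 0.0173
time: 8.25
tcp_pos: [0.4329, 0.3868, 0.0017]
ee_rot: [[0.058, 0.998, 0.0], [0.998, -0.058, 0.002], [0.002, 0.0, -1.0]]
ft_force: [-3.7, -0.4, 8.6]
width: 0.0173
time: 8.5
tcp_pos: [0.435, 0.3857, -0.0003]
ee_rot: [[0.06, 0.998, -0.0], [0.998, -0.06, -0.0], [-0.0, -0.0, -1.0]]
ft_force: [0.1, -0.0, -0.8]
width: 0.0352
time: 8.75
tcp_pos: [0.4348, 0.3857, -0.0005]
ee_rot: [[0.06, 0.998, -0.0], [0.998, -0.06, -0.0], [-0.0, -0.0, -1.0]]
ft_force: [0.1, 0.3, 0.1]
width: 0.0206
[ 0.4348  0.3857 -0.0005] 0.02044748920694005 0.1965489057368439 [ 1.6714  0.3507 -0.3045]
case [0.588 0.28 ] yaw 6.7 err 236 of 236 tab [0.5307 0.3136] tabpx [[172.897  547.2388]]
to tab, tool cm [-6.63 10.   -3.55] yaw err -10.1
(array([ 297,  304,   59,   82, 3285], dtype=int32), array([325.9, 340.9]))
```

```bash
python3 -m handwheel '0 0.26 -1.39 0;0 0.76 -2.72 0;0 1.49 -3.94 0;0 1.49 -3.94 0;0 1.49 -3.94 0'
python3 - <<'E'
from h import *
im=manip.camera('wrist');cv2.imwrite('pics/w8.png',im[:,:,::-1]);o=manip.get_obs();print(o['tcp_pos'],o['width'],o['ft_force'])
print(brass(im,(330,330)))
E
```

```text
time: 9.22
tcp_pos: [0.45, 0.3852, 0.0395]
ee_rot: [[0.061, 0.998, 0.001], [0.998, -0.061, 0.001], [0.001, 0.001, -1.0]]
ft_force: [-0.4, 0.5, -0.9]
width: 0.0205
[0.4492 0.3852 0.0387] 0.020493046385974722 [ 0.4336  1.7046 -1.2013]
(array([ 297,  304,   55,   56, 2260], dtype=int32), array([324.9, 328.1]))
```

View pics/w8.png

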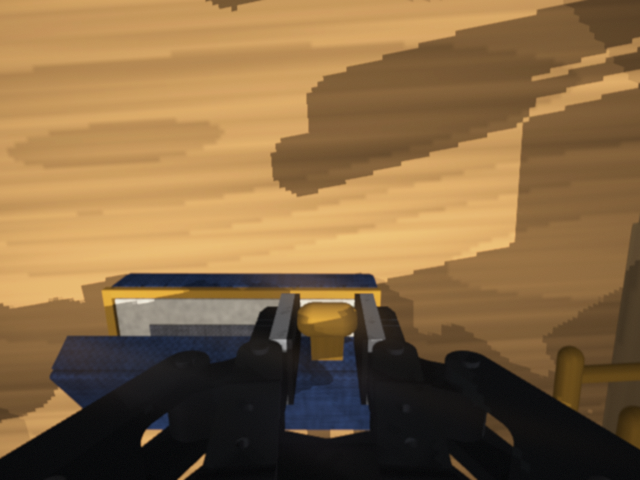

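The light pinch works. The lid is about 30° open, the case is still, and the barrel at (326,320) is between the pads. I'll continue to about 100° and let go.

```bash
python3 -m handwheel '0 0.92 -1.08 0;0 2.02 -1.98 0;0 3.25 -2.68 0;0 4.59 -3.15 0;0 5.99 -3.38 0;0 7.41 -3.36 0;0 8.81 -3.10 0;0 8.81 -3.10 0'
python3 - <<'E'
from h import *
im=manip.camera('wrist');cv2.imwrite('pics/w9.png',im[:,:,::-1]);o=manip.get_obs();print(o['tcp_pos'],o['width'],o['ft_force'],brass(im,(330,330)))
E
python3 -m handwheel '0 0 0 0;0 0 0 0;0 0 0 0;0 0 0 0;0 0 0 0;0 0 0 0;0 0 0 0;0 0 0 0' 120
python3 -m handwheel '0 0 0 0;0 0 0 0;0 0 0 0;0 0 0 0'
python3 - <<'E'
from h import *
im=manip.camera('wrist');cv2.imwrite('pics/w10.png',im[:,:,::-1]);o=manip.get_obs();print(o['tcp_pos'],o['width'],o['ft_force'],brass(im,(330,330)))
a=cv2.imread('pics/w9.png'); cv2.imwrite('pics/v10.png',np.hstack([cv2.resize(a,(400,300)),cv2.resize(im[:,:,::-1],(400,300))]))
E
```

```text
time: 9.93
tcp_pos: [0.5392, 0.3795, 0.069]
ee_rot: [[0.061, 0.998, 0.001], [0.998, -0.061, 0.0], [0.001, 0.001, -1.0]]
ft_force: [0.4, 0.1, 2.9]
width: 0.0204
[0.538  0.3796 0.0694] 0.020492293535097853 [-0.7369 -0.6697  2.2789] (array([ 297,  302,   59,   32, 1401], dtype=int32), array([323.8, 318. ]))
time: 10.65
tcp_pos: [0.5373, 0.3798, 0.0703]
ee_rot: [[0.06, 0.998, 0.0], [0.998, -0.06, 0.0], [0.0, 0.0, -1.0]]
ft_force: [-0.1, 0.2, 0.6]
width: 0.0453
time: 10.98
tcp_pos: [0.5374, 0.3797, 0.0702]
ee_rot: [[0.06, 0.998, 0.0], [0.998, -0.06, 0.0], [0.0, 0.0, -1.0]]
ft_force: [-0.5, -0.5, -0.7]
width: 0.0451
[0.5374 0.3797 0.0702] 0.045017440540132195 [0.5195 1.1113 0.3619] (array([ 303,  332,   51,   53, 1140], dtype=int32), array([330.8, 360.5]))
```

View pics/v10.png

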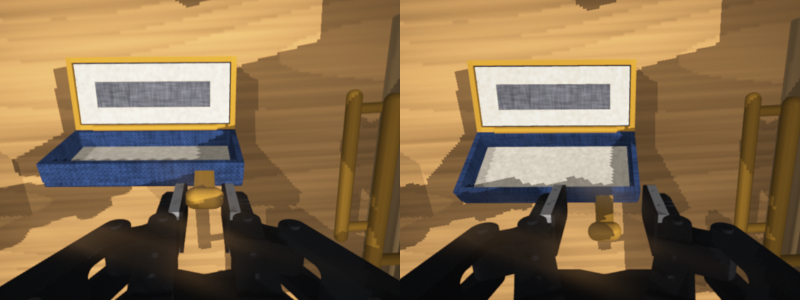

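The left half shows the lid held upright. The right half, after release, shows it fallen back on its stop, with the barrel moved from (205,197) to (605,231). L is free and fully open. Next is case M.

```bash
python3 -m handwheel '0 0 -4 0;-2 0 -8 0;-6 -0.5 -10 0;-10 -1 -10 0;-14 -1.3 -10 0;-18 -1.6 -10 0;-22 -1.9 -10 0;-26.2 -2.1 -10 0' 100
python3 -m handwheel '0 0 0 0;0 0 0 0;0 0 0 0'
python3 - <<'E'
from h import *
im=manip.camera('wrist');cv2.imwrite('pics/w11.png',im[:,:,::-1]);o=manip.get_obs();print(o['tcp_pos'],o['width'],np.abs(o['joint_vel']).max())
v,t,h=wcase(im,[.532,.101,-.063]); print(brass(im,proj([[*t,.034]],'wrist')[0]))
E
```

```text
time: 11.7
tcp_pos: [0.5, 0.1182, 0.1705]
ee_rot: [[0.059, 0.998, 0.001], [0.998, -0.059, 0.0], [0.0, 0.001, -1.0]]
ft_force: [0.9, -0.7, -0.6]
width: 0.0516
time: 11.95
tcp_pos: [0.5009, 0.12, 0.1705]
ee_rot: [[0.061, 0.998, 0.001], [0.998, -0.061, 0.001], [0.001, 0.001, -1.0]]
ft_force: [-0.2, 0.3, -0.1]
width: 0.0518
[0.5009 0.1207 0.1704] 0.051899024913342626 1.2303168704002487
case [0.5321 0.0991] yaw -0.1 err 2145 of 12605 tab [0.4792 0.1392] tabpx [[352.7139 190.8459]]
to tab, tool cm [ 1.71 -2.28 13.54] yaw err -3.3
(array([341, 182,  29,  42, 803], dtype=int32), array([355.3, 200.6]))
```

```bash
python3 -m handwheel '1.9 -2.3 4 -3.3;1.9 -2.3 8 -3.3;1.9 -2.3 12 -3.3;1.9 -2.3 15 -3.3;1.9 -2.3 17.1 -3.3;1.9 -2.3 17.1 -3.3;1.9 -2.3 17.1 -3.3'
python3 -m handwheel '0 0 0 0;0 0 0 0;0 0 0 0;0 0 0 0;0 0 0 0' 195
python3 - <<'E'
from h import *
im=manip.camera('wrist');cv2.imwrite('pics/w12.png',im[:,:,::-1]);o=manip.get_obs();print(o['tcp_pos'],o['width'],o['ft_force'],brass(im,(330,330)))
E
```

```text
time: 12.58
tcp_pos: [0.4779, 0.1414, -0.0019]
ee_rot: [[-0.0, 1.0, -0.003], [1.0, 0.0, -0.0], [-0.0, -0.003, -1.0]]
ft_force: [0.8, 0.2, 0.5]
width: 0.0517
time: 13.0
tcp_pos: [0.4808, 0.1411, 0.0016]
ee_rot: [[0.002, 1.0, 0.005], [1.0, -0.002, 0.002], [0.002, 0.005, -1.0]]
ft_force: [0.4, 2.6, 6.1]
width: 0.0204
[0.4807 0.141  0.0014] 0.020624670631857144 [-1.0216  3.0448  6.0438] (array([ 298,  309,   58,   81, 3045], dtype=int32), array([325.8, 346.1]))
```

```bash
python3 -m handwheel '0 0.26 -1.39 0;0 0.76 -2.72 0;0 1.49 -3.94 0;0 2.41 -5.02 0;0 3.51 -5.92 0;0 3.51 -5.92 0'
python3 - <<'E'
from h import *
im=manip.camera('wrist');cv2.imwrite('pics/w13.png',im[:,:,::-1]);o=manip.get_obs();print(o['tcp_pos'],o['width'],o['ft_force'],brass(im,(330,330)))
E
python3 -m handwheel '0 1.23 -0.70 0;0 2.57 -1.17 0;0 3.97 -1.40 0;0 5.39 -1.38 0;0 6.79 -1.12 0;0 6.79 -1.12 0'
python3 - <<'E'
from h import *
im=manip.camera('wrist');cv2.imwrite('pics/w14.png',im[:,:,::-1]);o=manip.get_obs();print(o['tcp_pos'],o['width'],o['ft_force'],brass(im,(330,330)))
E
python3 -m handwheel '0 0 0 0;0 0 0 0;0 0 0 0;0 0 0 0;0 0 0 0;0 0 0 0;0 0 0 0;0 0 0 0' 120
python3 -m handwheel '0 0 0 0;0 0 0 0;0 0 0 0;0 0 0 0;0 0 0 0'
python3 - <<'E'
from h import *
im=manip.camera('wrist');cv2.imwrite('pics/w15.png',im[:,:,::-1]);o=manip.get_obs();print(o['tcp_pos'],o['width'],o['ft_force'],brass(im,(330,330)))
E
```

```text
time: 13.55
tcp_pos: [0.5163, 0.1398, 0.0608]
ee_rot: [[0.003, 1.0, 0.004], [1.0, -0.003, 0.0], [0.0, 0.004, -1.0]]
ft_force: [-2.1, -1.0, 3.8]
width: 0.0202
[0.5148 0.1399 0.0597] 0.02050137589597594 [-3.4455  0.2441  3.713 ] (array([298, 311,  37,  27, 441], dtype=int32), array([313.8, 326.6]))
time: 14.1
tcp_pos: [0.5842, 0.1396, 0.0698]
ee_rot: [[0.003, 1.0, 0.004], [1.0, -0.003, 0.0], [0.0, 0.004, -1.0]]
ft_force: [1.7, 0.1, 5.5]
width: 0.0202
[0.5834 0.1396 0.0701] 0.02033771373763063 [ 1.5196 -0.8506  5.1   ] (array([ 297,  299,   60,   33, 1479], dtype=int32), array([324.8, 315.1]))
time: 14.82
tcp_pos: [0.5819, 0.1399, 0.0696]
ee_rot: [[0.002, 1.0, -0.0], [1.0, -0.002, 0.0], [0.0, -0.0, -1.0]]
ft_force: [0.2, 0.1, 0.4]
width: 0.0453
time: 15.23
tcp_pos: [0.5819, 0.1399, 0.0696]
ee_rot: [[0.002, 1.0, 0.0], [1.0, -0.002, 0.0], [0.0, 0.0, -1.0]]
ft_force: [0.2, -1.0, 0.0]
width: 0.045
[0.582  0.1399 0.0696] 0.04583569895953364 [ 0.0468  0.0749 -0.572 ] (array([ 295,  303,   63,   33, 1650], dtype=int32), array([324.8, 318.8]))
```

The barrel stayed where it was after release (row 303, against 299 while held) and did not fall back. M is the stiff case. I'll grip the tab again and swing it shut.

```bash
python3 -m handwheel '0 0 0 0;0 0 0 0;0 0 0 0;0 0 0 0;0 0 0 0' 195
python3 -m handwheel '0 -1.40 -0.26 0;0 -2.82 -0.28 0;0 -4.22 -0.05 0;0 -5.56 0.42 0;0 -6.79 1.12 0'
python3 -m handwheel '0 -1.10 0.90 0;0 -2.02 1.98 0;0 -2.75 3.20 0;0 -3.25 4.53 0;0 -3.51 5.92 0;0 -3.51 6.1 0;0 -3.51 6.1 0'
python3 -m handwheel '0 0 0 0;0 0 0 0;0 0 0 0;0 0 0 0' 100
python3 -m handwheel '0 0 -4 0;-1 0 -8 0;-2 2 -12 0;-2 2 -15 0;-2 2 -17 0;-2 2 -17 0;-2 2 -17 0;-2 2 -17 0'
python3 - <<'E'
from h import *
im=manip.camera('wrist');cv2.imwrite('pics/w16.png',im[:,:,::-1]);o=manip.get_obs();print(o['tcp_pos'],o['width'],np.abs(o['joint_vel']).max())
v,t,h=wcase(im,[.532,.101,0]); print(brass(im,proj([[*t,.034]],'wrist')[0]))
print('c tool',(o['ee_rot'].T@(np.array([*v[:2],.03])-o['tcp_pos'])*100).round(2),o['qpos'])
E
```

```text
time: 15.7
tcp_pos: [0.582, 0.1398, 0.0697]
ee_rot: [[0.002, 1.0, 0.0], [1.0, -0.002, -0.0], [-0.0, 0.0, -1.0]]
ft_force: [-0.2, -0.7, 1.5]
width: 0.0203
time: 16.12
tcp_pos: [0.5143, 0.14, 0.0592]
ee_rot: [[0.002, 1.0, 0.003], [1.0, -0.002, 0.0], [0.0, 0.003, -1.0]]
ft_force: [0.9, -1.5, -0.3]
width: 0.0202
time: 16.7
tcp_pos: [0.4786, 0.1401, -0.0026]
ee_rot: [[0.002, 1.0, -0.001], [1.0, -0.002, -0.0], [-0.0, -0.001, -1.0]]
ft_force: [-0.7, 0.6, -0.4]
width: 0.0206
time: 17.03
tcp_pos: [0.4795, 0.1404, -0.0021]
ee_rot: [[0.002, 1.0, 0.001], [1.0, -0.002, 0.0], [0.0, 0.001, -1.0]]
ft_force: [-0.4, 0.3, 0.6]
width: 0.0519
time: 17.7
tcp_pos: [0.4982, 0.1201, 0.1662]
ee_rot: [[0.002, 1.0, -0.002], [1.0, -0.002, -0.0], [-0.0, -0.002, -1.0]]
ft_force: [0.2, -0.5, -0.4]
width: 0.052
[0.4977 0.1201 0.1654] 0.05179241748139485 0.6558598300129557
case [0.5279 0.0989] yaw 2.1 err 2261 of 12970 tab [0.4735 0.1369] tabpx [[352.7361 190.7192]]
to tab, tool cm [ 1.68 -2.38 13.05] yaw err -2.2
(array([341, 182,  29,  42, 830], dtype=int32), array([354.7, 200.2]))
c tool [-2.11  3.08 13.53] [  7.2091   1.0636  87.7605   0.0079  91.3815 -82.6607]
```

M is shut, with its tab back on the same pixels, and its centre is at about (0.529, 0.099). I'll turn 89° and grip it across the middle.

```bash
python3 -m handwheel '-0.5 0.8 0 7;-1 1.6 0 14;-1.5 2.4 0 21;-2.1 3.1 0 28;-2.1 3.1 0 35;-2.1 3.1 0 42;-2.1 3.1 0 49;-2.1 3.1 0 56' 0
python3 -m handwheel '0 0 0 7;0 0 0 14;0 0 2 21;0 0 4 28;0 0 4 33;0 0 4 33;0 0 4 33'
python3 - <<'E'
from h import *
im=manip.camera('wrist');cv2.imwrite('pics/w17.png',im[:,:,::-1]);o=manip.get_obs();print(o['tcp_pos'],o['ee_rot'][:,0],o['width'],np.abs(o['joint_vel']).max(),o['qpos'])
for d in manip.look_for('wrist','case_a_center'): print(d)
v,t,h=wcase(im,[.528,.099,.02]); print(brass(im,proj([[*t,.034]],'wrist')[0]))
print('c tool',(o['ee_rot'].T@(np.array([*v[:2],.03])-o['tcp_pos'])*100).round(2))
E
```

```text
time: 18.42
tcp_pos: [0.5285, 0.099, 0.1647]
ee_rot: [[0.834, 0.552, -0.005], [0.552, -0.834, -0.0], [-0.004, -0.002, -1.0]]
ft_force: [-0.2, -0.1, 0.0]
width: 0.0856
time: 19.0
tcp_pos: [0.5288, 0.0991, 0.1256]
ee_rot: [[1.0, 0.018, -0.003], [0.018, -1.0, -0.0], [-0.003, 0.0, -1.0]]
ft_force: [0.0, 1.2, -0.6]
width: 0.0856
[0.5295 0.0991 0.1266] [ 0.9998  0.0173 -0.0013] 0.08561219393825081 1.1950093324587072 [ 4.5666  5.4214 87.6412  0.005  87.0136  3.5725]
case [0.5288 0.0989] yaw 1.6 err 704 of 17871 tab [0.4747 0.1374] tabpx [[239.66   172.4619]]
to tab, tool cm [-5.45 -3.92  9.23] yaw err -90.7
(array([ 229,  154,   49,   35, 1161], dtype=int32), array([250.9, 171.3]))
c tool [-0.05  0.02  9.66]
```

View pics/w17.png

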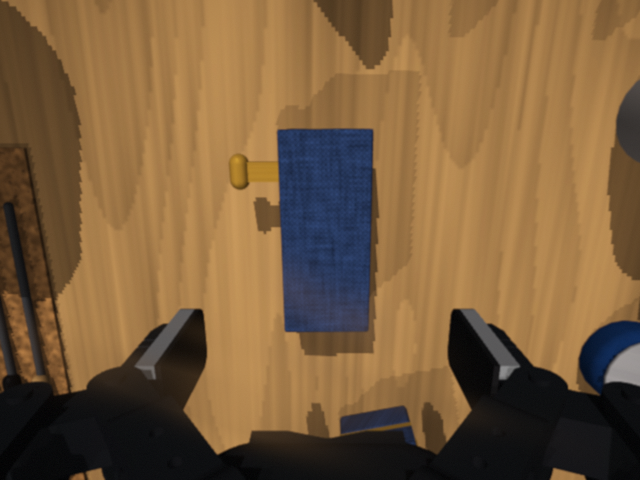

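Case M is shut and centred between the fingers, with its face at (280-373, 128-331) and its tab at (240,171). I'll descend and grip, reading the force.

```bash
python3 -m handwheel '0 0 4 0;0 0 8 0;0 0 11 0;0 0 13 0;0 0 13.6 0;0 0 13.6 0;0 0 13.6 0'
python3 -m handwheel '0 0 0 0;0 0 0 0;0 0 0 0;0 0 0 0;0 0 0 0;0 0 0 0' 255
python3 -m handwheel '0 0 -1 0;0 0 -3 0;0 0 -5 0;0 0 -7 0;0 0 -7 0'
```

```text
time: 19.68
tcp_pos: [0.531, 0.0992, -0.0072]
ee_rot: [[1.0, 0.016, 0.002], [0.016, -1.0, 0.0], [0.002, -0.0, -1.0]]
ft_force: [0.1, -0.2, 0.3]
width: 0.0853
time: 20.18
tcp_pos: [0.5305, 0.0992, -0.0063]
ee_rot: [[1.0, 0.015, 0.002], [0.015, -1.0, 0.0], [0.002, -0.0, -1.0]]
ft_force: [-2.2, 0.1, 6.4]
width: 0.0552
time: 20.6
tcp_pos: [0.533, 0.0993, 0.0664]
ee_rot: [[1.0, 0.015, 0.009], [0.015, -1.0, 0.001], [0.009, -0.001, -1.0]]
ft_force: [2.3, 0.9, -4.2]
width: 0.055
```

```bash
python3 -m handwheel '0 1.5 0 0;0 4 0 0;0 7 0 0;0 10.5 0 0;0 14 0 0;0 17.5 0 0;0 21 0 0;0 24.5 0 0'
python3 -m handwheel '0 4 0 0;0 8 0 0;0 12 0 0;0 15 0 0;0 17 0 0;0 18.2 0 0;0 18.2 0 0'
python3 -m handwheel '0 0 0 6;0 0 0 13;0 0 0 20;0 0 0 27;0 0 0 34;0 0 0 41;0 0 0 48;0 0 0 55'
python3 -m handwheel '0 0 0 7;0 0 0 14;0 0 0 21;0 0 0 28;0 0 0 35;0 0 0 40;0 0 0 40;0 0 0 40'
python3 - <<'E'
from h import *
o=manip.get_obs();print(o['tcp_pos'],o['ee_rot'][:,0],o['width'],np.abs(o['joint_vel']).max(),o['qpos'])
im=manip.camera('wrist');cv2.imwrite('pics/w18.png',im[:,:,::-1])
t=manip.camera('top');s=manip.camera('side')
cv2.imwrite('pics/t18.png',t[:,:,::-1]);cv2.imwrite('pics/s18.png',s[:,:,::-1])
print('tray in tool cm',(o['ee_rot'].T@(np.array([.5343,-.3283,.05])-o['tcp_pos'])*100).round(2))
E
```

```text
time: 21.27
tcp_pos: [0.5324, -0.1472, 0.0598]
ee_rot: [[1.0, 0.015, -0.002], [0.015, -1.0, 0.001], [-0.002, -0.001, -1.0]]
ft_force: [0.7, 0.1, -6.0]
width: 0.055
time: 21.85
tcp_pos: [0.5352, -0.3302, 0.0597]
ee_rot: [[1.0, 0.012, -0.002], [0.012, -1.0, 0.0], [-0.002, -0.0, -1.0]]
ft_force: [0.3, -0.4, -5.1]
width: 0.0551
time: 22.52
tcp_pos: [0.5362, -0.3253, 0.0605]
ee_rot: [[0.583, -0.813, -0.001], [-0.813, -0.583, 0.002], [-0.003, -0.0, -1.0]]
ft_force: [-0.1, -0.0, -4.4]
width: 0.0549
time: 23.18
tcp_pos: [0.5362, -0.326, 0.0607]
ee_rot: [[-0.068, -0.998, -0.001], [-0.998, 0.068, 0.002], [-0.002, 0.001, -1.0]]
ft_force: [-0.6, 0.8, -5.3]
width: 0.0551
[ 0.5362 -0.326   0.0607] [-0.0682 -0.9977 -0.0015] 0.055068543567010825 0.37038337873854876 [-36.4989  18.8776  79.3307   0.0426  81.8882  57.4054]
tray in tool cm [0.24 0.18 1.07]
```

```bash
python3 -m handwheel '0.2 0.2 1.5 0;0.2 0.2 3 0;0.2 0.2 4.2 0;0.2 0.2 5 0;0.2 0.2 5.5 0;0.2 0.2 5.5 0;0.2 0.2 5.5 0'
python3 -m handwheel '0 0 0.2 0;0 0 0.4 0;0 0 0.6 0;0 0 0.6 0;0 0 0.6 0'
```

```text
time: 23.92
tcp_pos: [0.5343, -0.3298, 0.0064]
ee_rot: [[-0.072, -0.997, 0.0], [-0.997, 0.072, 0.0], [-0.0, -0.0, -1.0]]
ft_force: [-0.7, 0.5, -5.0]
width: 0.055
time: 24.33
tcp_pos: [0.534, -0.3297, 0.0004]
ee_rot: [[-0.072, -0.997, -0.0], [-0.997, 0.072, 0.0], [-0.0, 0.0, -1.0]]
ft_force: [-0.2, 0.3, -4.7]
width: 0.0554
```

```bash
python3 -m handwheel '0 0 0.1 0;0 0 0.2 0;0 0 0.2 0;0 0 0.2 0'
python3 -m handwheel '0 0 0.1 0;0 0 0.1 0;0 0 0.1 0'
```

```text
time: 24.67
tcp_pos: [0.5343, -0.33, -0.0008]
ee_rot: [[-0.072, -0.997, 0.001], [-0.997, 0.072, -0.001], [0.0, -0.001, -1.0]]
ft_force: [-1.3, 0.8, -0.5]
width: 0.0549
time: 24.92
tcp_pos: [0.5344, -0.3302, -0.0012]
ee_rot: [[-0.072, -0.997, 0.001], [-0.997, 0.072, -0.001], [0.001, -0.001, -1.0]]
ft_force: [-3.1, 1.6, 5.6]
width: 0.0554
```

```bash
python3 -m handwheel '0 0 -0.1 0;0 0 -0.1 0;0 0 -0.1 0;0 0 -0.1 0' 40
python3 -m handwheel '0 0 -2 0;0 0 -5 0;0 0 -9 0;0 0 -13 0;0 0 -16.5 0;0 0 -17 0;0 0 -17 0'
python3 - <<'E'
from h import *
o=manip.get_obs();print(o['tcp_pos'],o['width'])
im=manip.camera('wrist');cv2.imwrite('pics/w19.png',im[:,:,::-1])
P=np.array([.5343,-.33]); a=o['ee_rot'][:,0]; yaw=np.arctan2(a[1],a[0])
i=im.astype(int); m,s=blob(cv2.morphologyEx((i[...,2]-i[...,0]>12).astype(np.uint8),cv2.MORPH_OPEN,np.ones((3,3))),proj([[*P,.035]],'wrist')[0])
print(fit([('wrist',m)],[*P,yaw],(.056,.13,.044),.005),m.sum(),np.degrees(yaw))
E
```

```text
time: 25.25
tcp_pos: [0.5344, -0.3298, -0.0018]
ee_rot: [[-0.072, -0.997, 0.001], [-0.997, 0.072, -0.0], [-0.0, -0.001, -1.0]]
ft_force: [0.2, 0.3, -0.3]
width: 0.0714
time: 25.83
tcp_pos: [0.5361, -0.3311, 0.1733]
ee_rot: [[-0.072, -0.997, 0.008], [-0.997, 0.072, -0.005], [0.005, -0.008, -1.0]]
ft_force: [0.8, 0.7, 0.4]
width: 0.0717
[ 0.5361 -0.3311  0.1733] 0.0717392022288668
(array([ 0.5331, -0.3305, -1.6264]), np.float64(1211.572509765625)) 13115 -94.13206044110542
```

```bash
python3 -m handwheel '-3 0.1 0 -7;-6 0.2 0 -14;-9 0.3 0 -21;-12 0.4 0 -28;-15 0.5 0 -35;-18 0.6 0 -42;-21 0.6 0 -49;-23 0.6 0 -56' 100
python3 -m handwheel '0 0 0 -7;0 0 0 -14;0 0 0 -21;0 0 0 -28;0 0 0 -35;0 0 0 -42;0 0 0 -49;0 0 0 -56'
python3 -m handwheel '0 0 0 -7;0 0 0 -14;0 0 0 -21;0 0 0 -28;0 0 0 -35;0 0 0 -42;0 0 0 -49;0 0 0 -56'
python3 -m handwheel '0 0 0 -7;0 0 0 -14;0 0 0 -21;0 0 0 -28;0 0 0 -31;0 0 0 -31;0 0 0 -31;0 0 0 -31'
python3 - <<'E'
from h import *
im=manip.camera('wrist');cv2.imwrite('pics/w20.png',im[:,:,::-1]);o=manip.get_obs();print(o['tcp_pos'],o['ee_rot'][:,0],o['width'],np.abs(o['joint_vel']).max(),o['qpos'])
for n in('case_a_center','case_a_tab'):
    for d in manip.look_for('wrist',n): print(n,d)
v,t,h=wcase(im,[.584,-.121,.26]); print(brass(im,proj([[*t,.034]],'wrist')[0]))
E
```

```text
time: 26.55
tcp_pos: [0.5432, -0.0968, 0.165]
ee_rot: [[0.791, -0.611, -0.005], [-0.611, -0.791, 0.003], [-0.006, 0.001, -1.0]]
ft_force: [0.6, -0.4, 0.5]
width: 0.0523
time: 27.22
tcp_pos: [0.5433, -0.0995, 0.1648]
ee_rot: [[0.95, 0.313, -0.006], [0.313, -0.95, 0.002], [-0.005, -0.003, -1.0]]
ft_force: [-0.1, -1.0, 0.3]
width: 0.0523
time: 27.88
tcp_pos: [0.5433, -0.0995, 0.1648]
ee_rot: [[0.272, 0.962, -0.006], [0.962, -0.272, 0.002], [0.0, -0.006, -1.0]]
ft_force: [-0.2, 0.8, 0.5]
width: 0.052
time: 28.55
tcp_pos: [0.544, -0.0997, 0.1667]
ee_rot: [[-0.255, 0.967, -0.003], [0.967, 0.255, 0.001], [0.002, -0.002, -1.0]]
ft_force: [0.3, 0.8, -0.2]
width: 0.052
[ 0.5442 -0.0998  0.1671] [-0.2555  0.9668  0.0012] 0.051947080343206074 0.5931510058865099 [ -16.2641    6.2145   82.1194    0.0051   91.7868 -121.0698]
case_a_center {'extent': [0.6, 29.0, 87.5, 230.6], 'p': 0.57}
case [ 0.5856 -0.1228] yaw 13.7 err 2157 of 12851 tab [ 0.5247 -0.0964] tabpx [[340.6634 198.394 ]]
to tab, tool cm [ 0.83 -1.82 13.29] yaw err 1.1
(array([327, 189,  30,  42, 830], dtype=int32), array([341.1, 207.3]))
```

Case M is in the tray, within 3 mm of its centre. R's tab prediction (341,198) matches the brass blob. Now I'll open R, reading before and after release.

```bash
python3 -m handwheel '0.9 -1.85 4 1;0.9 -1.85 8 1;0.9 -1.85 12 1;0.9 -1.85 15 1;0.9 -1.85 16.9 1;0.9 -1.85 16.9 1;0.9 -1.85 16.9 1'
python3 -m handwheel '0 0 0 0;0 0 0 0;0 0 0 0;0 0 0 0;0 0 0 0' 195
python3 - <<'E'
from h import *
im=manip.camera('wrist');o=manip.get_obs();print(o['tcp_pos'],o['width'],o['ft_force'],brass(im,(330,330)))
E
```

```text
time: 29.28
tcp_pos: [0.5237, -0.0957, -0.0014]
ee_rot: [[-0.239, 0.971, -0.002], [0.971, 0.239, 0.001], [0.001, -0.002, -1.0]]
ft_force: [-0.2, -1.1, 0.9]
width: 0.0519
time: 29.7
tcp_pos: [0.5259, -0.0961, 0.0016]
ee_rot: [[-0.24, 0.971, 0.004], [0.971, 0.24, -0.001], [-0.001, 0.003, -1.0]]
ft_force: [-1.5, 0.9, 5.8]
width: 0.0204
[ 0.5258 -0.0962  0.0015] 0.02028969019200765 [-1.5881  1.6194  6.4361] (array([ 298,  305,   58,   82, 3256], dtype=int32), array([326.8, 341.4]))
```

```bash
python3 -m handwheel '0 0.26 -1.39 0;0 0.76 -2.72 0;0 1.49 -3.94 0;0 2.41 -5.02 0;0 3.51 -5.92 0;0 3.51 -5.92 0'
python3 -m handwheel '0 1.23 -0.70 0;0 2.57 -1.17 0;0 3.97 -1.40 0;0 5.39 -1.38 0;0 6.79 -1.12 0;0 6.79 -1.12 0'
python3 - <<'E'
from h import *
im=manip.camera('wrist');o=manip.get_obs();print(o['tcp_pos'],o['width'],o['ft_force'],brass(im,(330,330)))
E
python3 -m handwheel '0 0 0 0;0 0 0 0;0 0 0 0;0 0 0 0;0 0 0 0;0 0 0 0;0 0 0 0;0 0 0 0' 120
python3 -m handwheel '0 0 0 0;0 0 0 0;0 0 0 0;0 0 0 0;0 0 0 0'
python3 - <<'E'
from h import *
im=manip.camera('wrist');o=manip.get_obs();print(o['tcp_pos'],o['width'],o['ft_force'],brass(im,(330,330)))
E
```

```text
time: 30.25
tcp_pos: [0.5612, -0.087, 0.0613]
ee_rot: [[-0.24, 0.971, 0.005], [0.971, 0.24, 0.0], [-0.001, 0.005, -1.0]]
ft_force: [-2.0, 1.1, 2.2]
width: 0.0203
time: 30.75
tcp_pos: [0.6268, -0.0702, 0.0702]
ee_rot: [[-0.241, 0.971, 0.003], [0.971, 0.241, 0.001], [0.0, 0.004, -1.0]]
ft_force: [0.2, 2.1, 5.8]
width: 0.0204
[ 0.6257 -0.0706  0.0704] 0.020560439548540446 [-0.2913  2.6068  4.7026] (array([ 297,  302,   51,   30, 1083], dtype=int32), array([319.3, 318.7]))
time: 31.47
tcp_pos: [0.6245, -0.0714, 0.0698]
ee_rot: [[-0.24, 0.971, -0.0], [0.971, 0.24, -0.0], [-0.0, -0.0, -1.0]]
ft_force: [-0.8, 0.4, 0.3]
width: 0.0451
time: 31.88
tcp_pos: [0.6246, -0.0713, 0.0698]
ee_rot: [[-0.24, 0.971, 0.0], [0.971, 0.24, 0.0], [0.0, 0.0, -1.0]]
ft_force: [0.3, 0.8, -0.7]
width: 0.0451
[ 0.6246 -0.0713  0.0698] 0.04521128809083299 [-0.1766 -0.7947  0.2671] (array([ 304,  320,   52,   72, 2196], dtype=int32), array([330.1, 360.6]))
```

R fell back, with its brass moving from row 319 to row 361, so it is free. I'll retreat and check the whole bench.

```bash
python3 -m handwheel '0 0 -4 0;0 0 -8 0;0 0 -12 0;0 -4 -15 0;0 -8 -17 0;0 -12 -17 0;0 -16 -17 0;0 -20 -17 0'
python3 -m handwheel '0 -4 0 0;0 -8 0 0;0 -10 0 0;0 -10 0 0;0 -10 0 0;0 -10 0 0'
python3 - <<'E'
from h import *
t=manip.camera('top');s=manip.camera('side')
cv2.imwrite('pics/tf.png',t[:,:,::-1]);cv2.imwrite('pics/sf.png',s[:,:,::-1])
z=cv2.resize(t[110:310,110:510],(800,400),interpolation=cv2.INTER_CUBIC)
S=cv2.resize(s[110:410,230:480],(500,600),interpolation=cv2.INTER_CUBIC)
cv2.imwrite('pics/vf.png',np.hstack([cv2.resize(t[120:300,110:450],(440,233)), np.zeros((233,10,3),np.uint8),np.zeros((233,0,3),np.uint8)])[:,:,::-1])
A=cv2.resize(t[120:300,120:450],(400,218),interpolation=cv2.INTER_CUBIC)
B=cv2.resize(s[110:410,240:440],(400,600),interpolation=cv2.INTER_CUBIC)
c=np.zeros((600,800,3),np.uint8);c[:218,:400]=A;c[:,400:]=B
cv2.imwrite('pics/vf.png',c[:,:,::-1])
T=cv2.imread('pics/top0.png')[:,:,::-1]
for n in('caliper','marker','pliers','tin','bur_block','pen_cup'):
    print(n,[np.round(d['extent']) for d in manip.look_for('top',n)][:1])
# lid hull test: base back corners / tab at 2.2 rad
for nm,v in (('L',(.49,.337,-.06)),('R',(.5856,-.1228,.24))):
    for th in (1.7,2.2):
        r=np.array([.028-.0814*np.cos(th+.0984),.040]);zz=.026+.0814*np.sin(th+.0984);c_,s_=np.cos(v[2]),np.sin(v[2])
        print(nm,th,proj([[v[0]+c_*r[0]-s_*r[1],v[1]+s_*r[0]+c_*r[1],zz]],'side')-[240,110],proj([[v[0]+c_*r[0]-s_*r[1],v[1]+s_*r[0]+c_*r[1],zz]],'top'))
E
```

```text
time: 32.6
tcp_pos: [0.434, -0.1182, 0.2408]
ee_rot: [[-0.24, 0.971, 0.002], [0.971, 0.24, -0.001], [-0.002, 0.002, -1.0]]
ft_force: [-0.2, -1.2, 0.6]
width: 0.0455
time: 33.1
tcp_pos: [0.3389, -0.1419, 0.24]
ee_rot: [[-0.24, 0.971, 0.001], [0.971, 0.24, -0.0], [-0.0, 0.001, -1.0]]
ft_force: [0.2, -0.0, 0.2]
width: 0.0453
caliper [array([132., 156., 186., 180.])]
marker [array([465., 199., 480., 242.])]
pliers [array([400., 166., 464., 188.])]
tin [array([279., 136., 305., 158.])]
bur_block [array([348., 125., 376., 165.])]
pen_cup [array([210., 130., 241., 163.])]
L 1.7 [[60.6    11.1849]] [[141.8431 225.8266]]
L 2.2 [[72.9872 16.4529]] [[145.259  212.6451]]
R 1.7 [[119.4298 115.6315]] [[316.9227 192.2402]]
R 2.2 [[132.9734 117.6188]] [[313.467  180.0656]]
```

View pics/vf.png

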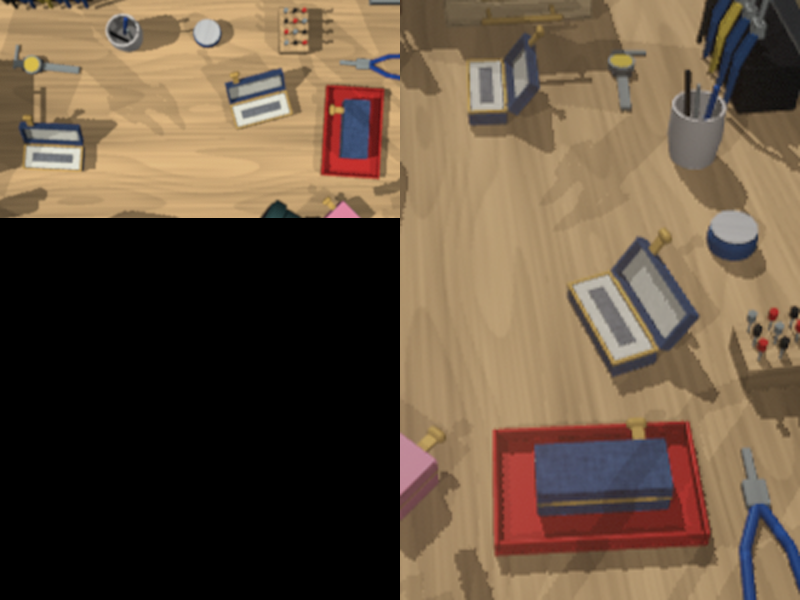

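Both free cases stand open, leaning back. R's tab is at crop (664,236), against a prediction of (666,235) for 2.2 rad, and L's at (538,30) also fits the stop. M lies shut and flat in the tray, and every bystander is in place. Handing in.

```bash
python3 -c "
from rig import manip
print(manip.job_done())"
```

```text
the job is handed in; nothing more can be done
None
```

I tested all three cases and handed the job in at about 33 s of the 72 s allowed. The middle case was stiff and is now shut in the reject tray. The left and right cases swing freely and were left fully open.

- **Left case:** On the first try I pinched the tab at full force. The barrel could not turn, so the case was dragged about 88 mm. It fell shut when let go. I pulled it back by the tab, to about 7 mm from its start by estimate. A light pinch then raised the lid to about 100°, and on release it fell back to its stop.
- **Middle case (stiff):** The lid stayed at about 100° for over a second with the fingers clear. I shut it, gripped it across the middle and lowered it into the tray until the force showed contact. The fit puts it within 3 mm of the tray's centre and about 1° off its direction.
- **Right case:** I raised the lid with the light pinch, and it fell back to its stop.

**Last checks:** The top and side pictures show both free lids leaning back and the stiff case shut and flat. The right tab matches the 2.2 rad prediction. The left tab is about 4 pixels off it, using a rough position for that case. All six bystanders were found on the bench, and I saw none displaced. The arm was clear.

**Disagreement with the description:** The fingertips really end about 25 mm behind the reported TCP, not 14 mm ahead of it. My first pinch closed on air above the tab, so I worked about 36 mm lower after that.

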